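# Close the air outlet and lock it with the spanner

## Robot

A 6-joint arm with a two-finger parallel gripper is mounted at the origin on the work surface. World frame = base frame: x ahead of the robot, y to its left, z up, the work surface at z = 0. Lengths are in m, angles in rad, forces in N, time in s.
With the tool pointing down it reaches from about 0.275 to 0.725 m from the base axis. Payload 5.6 kg.
Tool frame: the origin (TCP) lies on the mounting face of the last link; the fingertips stand 173 mm ahead of it and the grasp point (between the pads) lies 155 mm ahead of it (tip_extent is the distance from the TCP to the fingertips, in m); z points along the fingers, y is the line along which they close (so a half turn about z gives the same grasp; the last joint's range is limited). The gripper opens to 85 mm and grips with 20 to 120 N. Pads are 22 mm wide; open, the fingers measure 114 mm over their backs; the gripper's body (76 mm by 85 mm) begins 54 mm behind the grasp point. The pads swing forward as they close: fully open they stand 13 mm farther back than shut.
Start: joints at [1.514, 0.255, 0.108, 0, -1.424, -0.285], TCP at [0.184, 0.518, 0.405] pointing down, gripper open.
Joint ranges: [-2.95, 2.95], [-1.21, 1.97], [-1.09, 1.5], [-2.87, 1.71], [-2.94, -0.07], [-3.05, 3.05]. Speed limits (rad/s): [2.57, 2.57, 3.14, 3.14, 3.14, 3.14].

## Interface

Orientations are given as [roll, pitch, yaw] about the fixed x, y, z axes, in that order (R = Rz(yaw) Ry(pitch) Rx(roll)).
In Python, from cell import * gives the robot as it stands. Calls block until the motion is done:
- move_to(position, orientation): joint-space move of the TCP to a pose.
- move_l(position, rot=None, feed=0.15, threshold=None): straight line of the TCP; rot=None keeps the orientation; feed is the mean speed in m/s. With threshold (N) it stops when the force on the tool has changed by that much, and returns True; else False.
- move_joints(angles): joint-space move.
- open_gripper() and close(grasp_force=None): open the fingers fully, or close them until they stop; grasp_force is the grip in N (None keeps the last).
- wait(seconds).
- inverse_kinematics(position, orientation): joint angles nearest the present ones, or None.
- get_state(): the state.
- capture(name): name is "side" or "top"; returns a dict with "color" (480x640x3 uint8, red, green, blue), "vfov" (degrees; the focal length in pixels is half the picture's height over the tangent of half this angle, whatever the lens; pixels are square), "cx", "cy" (the principal point, pixels), "R" (3x3) and "t" (3): a world point X has camera coordinates R X + t. Camera axes: x right, y down, z forward; pixel columns grow to the right and rows downward; lengths in m; the calibration is good to about 2 mm. A picture is of the moment at which its call begins. There is no depth.
A pose or a line that the arm cannot do raises IKError and nothing moves.
- finish_job(): hands the job in; it is judged then, once.
The state is a dict: "time_s": time; "joints": joint angles; "joint_vel": joint speeds; "joint_efforts": joint torques, N m; "tool_pos": TCP position; "tool_rot": TCP orientation; "contact_force": force on the tool from outside, world axes, zero at the start; "ft_torque": the same for the moment, N m; "gripper_width": finger opening in m; "grip_force": force on a finger pad.
Only numpy, scipy, OpenCV 4.12 (cv2) and the standard library are available. Lean on these libraries where they do the work, as an engineer would, in place of code of your own. Each camera call takes 0.05 s, during which the arm holds its last target. There are 200 camera calls.

## Task

Three air outlets stand on the workshop bench. At the one that has a spanner on its locknut, turn the winged coupling on top clockwise (seen from above) by its wings until it comes to its stop, and then swing the spanner's handle clockwise until it comes to its stop too, so that the joint is tight and locked. Leave both there and let go.

Things in the scene. Friction and masses are not known exactly. Their poses are not given: they have to be found in the camera images.
- coupling_grip (a point): Grip point on the winged coupling: on its upright turning axis, 102 mm above the bench; turns with it. x runs along the blade, y across it, z up. The coupling is bare aluminium: a boss 42 mm across, 58 to 78 mm above the bench, and on it one upright blade 64 mm long, 14 mm thick, up to 120 mm above the bench. It sits on a steel post with a 100 x 90 mm flange 10 mm thick.
- coupling (a joint): Turn of that coupling, rad, growing clockwise from above: starts between 0 and 0.3, firm stop at 1.4. Friction about 0.12 N m; stays where left. Of three outlets, in any order about 0.29 m apart across the bench, only this one has a spanner. One other has the same wings without a spanner, the third a hex cap: those two are tight and fixed.
- spanner_handle (a point): Point on the spanner's handle, 125 mm from the coupling's turning axis (which is also the spanner's), 49 mm above the bench, at mid thickness; turns with it. x runs outward along the handle, z up. Plain steel; straight level handle 20 mm wide, 10 mm thick, bare from 30 to 160 mm from the axis, then a 28 mm round eye to 190 mm. It points roughly away from the robot (+x).
- spanner (a joint): Turn of the spanner with its locknut, rad, growing clockwise from above: starts between 0 and 0.3, firm stop at 1.1. Friction about 0.45 N m (4 N sideways at the listed handle point); stays where left. The ring stays round the brass locknut just under the coupling and does not lift off; the handle can be pushed sideways with closed fingers.

How it is judged:
On the way, in this order (a step that is already met when the one before it is completed fails the run):
1. the winged coupling is turned clockwise to its stop (within 12 degrees) (value of joint coupling above 1.19 rad), for 0.2 s.
2. after that, the spanner is swung clockwise to its stop (within 12 degrees) (value of joint spanner above 0.89 rad), for 0.2 s.
At the end, for the whole second after the job is handed in: Both the winged coupling and the spanner stand at their clockwise stops, each within 12 degrees (0.21 rad), the coupling turned first, and both are at rest (value of joint coupling above 1.19 rad and value of joint spanner above 0.89 rad and velocity of joint each of coupling, spanner below 0.1 rad/s); the robot touches nothing.
It also fails if it takes over 45 s, if anything falls off the work surface, if the arm or the gripper's body presses on something with over 40 N, if the wrist force passes 120 N, or if a joint passes its speed limit or range.

## Working session

There is one attempt and no reset: what is moved stays moved. The work goes in short steps, each a Python script; the robot and the scene stay as the last script left them, time stands still between calls to the robot, and variables do not carry over. Pictures are saved under pics/ and viewed, at most 10 in all, crops included, and the job is handed in when it is done.

```bash
mkdir -p pics; python3 - <<'E'
from cell import *
import cv2
for n in("top","side"):
    c=capture(n); cv2.imwrite(f"pics/{n}0.png",c["color"][:,:,::-1]); print(n,c["vfov"],c["cx"],c["cy"],c["R"],c["t"])
print(get_state())
E
```

```text
top 42.763441332711 317.07117597193707 237.93791895823412 [[ 0.01197946 -0.99989047  0.00869167]
 [-0.99364169 -0.01287686 -0.1118498 ]
 [ 0.11194947 -0.0072965  -0.99368711]] [0.00417935 0.50482633 1.10451961]
side 50.969925939971915 330.14479936010633 242.63132278579496 [[ 0.97208291 -0.23366972  0.02129016]
 [-0.13610615 -0.63546059 -0.76004273]
 [ 0.19112803  0.73592683 -0.64952427]] [-0.50227529  0.1762477   0.84946633]
{'time_s': 0.1, 'joints': array([ 1.51360748e+00,  2.55688100e-01,  1.07150883e-01, -4.19922574e-04,
       -1.42391180e+00, -2.84592246e-01]), 'joint_vel': array([-0.00030031, -0.001578  ,  0.0031436 ,  0.00066426, -0.00124966,
        0.00064378]), 'joint_efforts': array([-2.63652088e-03, -3.87602592e+01,  2.38470930e+01,  5.37783712e+00,
       -3.83279286e-03,  1.61096224e-06]), 'tool_pos': array([0.18423462, 0.51807258, 0.40389289]), 'tool_rot': array([ 3.13988983e+00, -6.54280953e-05, -3.41842834e-01]), 'contact_force': array([-0.50520969, -0.88943734,  0.3505472 ]), 'ft_torque': array([ 0.0050831 , -0.06211783, -0.01773701]), 'grip_force': 0.0, 'gripper_width': 0.08535511811192323}
```

View pics/top0.png

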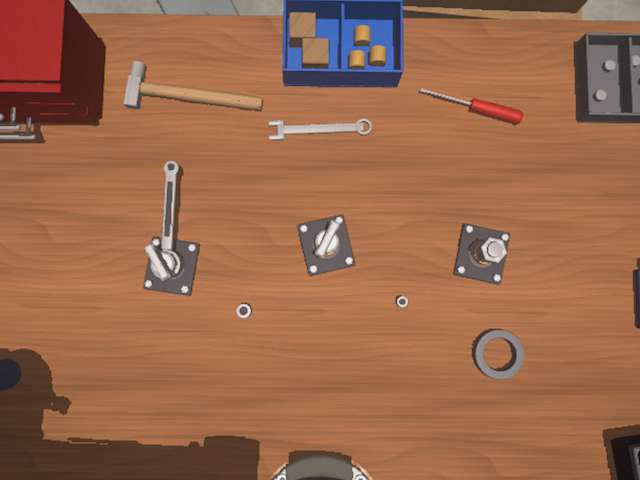

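View pics/side0.png

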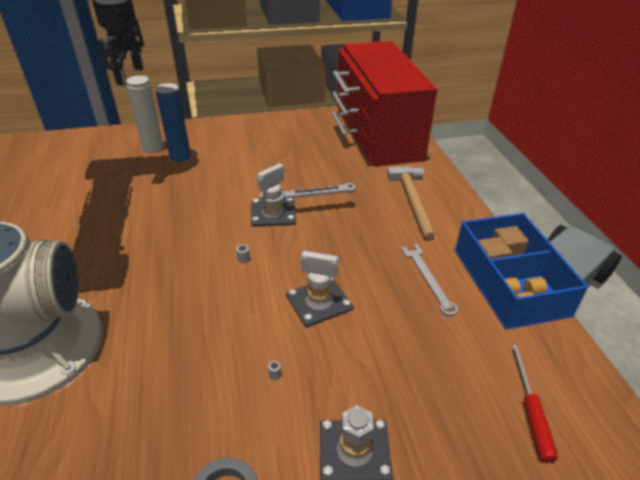

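The spanner outlet is the left one in the top view: wings near (160,260), spanner eye near (171,168). In the side view its blade is near (271,180). I'll enlarge both.

```bash
python3 - <<'E'
import cv2,numpy as np
a=cv2.imread("pics/top0.png")[155:305,125:225]; b=cv2.imread("pics/side0.png")[155:230,240:365]
A=cv2.resize(a,None,fx=4,fy=4,interpolation=cv2.INTER_CUBIC);B=cv2.resize(b,None,fx=6,fy=6,interpolation=cv2.INTER_CUBIC)
cv2.imwrite("pics/c1.png",A);cv2.imwrite("pics/c2.png",B)
E
```

```text
(no output)
```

View pics/c1.png

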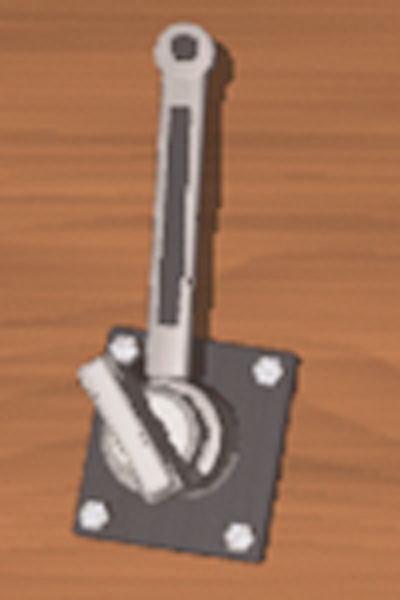

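View pics/c2.png

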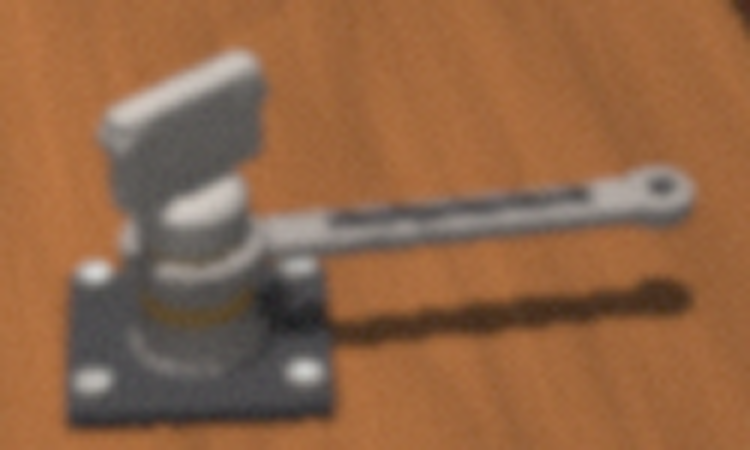

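```bash
cat > h.py <<'E'
from cell import *
import numpy as np
def ray(c,uv,z):
    f=240/np.tan(np.radians(c["vfov"])/2)
    R=np.array(c["R"]);t=np.array(c["t"])
    d=R.T@np.array([(uv[0]-c["cx"])/f,(uv[1]-c["cy"])/f,1]);C=-R.T@t
    return (C+d*(z-C[2])/d[2])[:2]
E
python3 - <<'E'
from h import *
np.set_printoptions(precision=4,suppress=True)
T=capture("top");S=capture("side")
P={"b1":((90,366),(248,57),.12),"b2":((161,492),(115,120),.12),"eye":((184,47),(662,187),.054)}
for k,(a,b,z) in P.items():
    print(k,ray(T,(125+a[0]/4,155+a[1]/4),z),ray(S,(240+b[0]/6,155+b[1]/6),z))
a=np.mean([ray(T,(125+u/4,155+v/4),.013) for u,v in[(124,348),(268,370),(93,515),(239,537)]],0)
b=np.mean([ray(S,(240+u/6,155+v/6),.013) for u,v in[(95,272),(300,265),(93,380),(305,372)]],0)
print(a,b)
E
```

```text
b1 [0.4761 0.2977] [0.4774 0.2953]
b2 [0.4233 0.2656] [0.4257 0.264 ]
eye [0.6292 0.2789] [0.6296 0.2791]
[0.4513 0.2828] [0.4525 0.2863]
```

Both views agree: axis at about (0.4515, 0.2815), blade yaw about 31°, handle yaw about −1°. Now the coupling.

```bash
python3 - <<'E'
from h import *
import cv2
A=np.array([.4515,.2815]);psi=.546;z=.101+.155
for y in(psi,psi-1.4,psi+np.pi,psi-np.pi): print(round(y,2),np.round(inverse_kinematics([*A,z],[np.pi,0,y]),3))
move_to([*A,z+.1],[np.pi,0,psi]); move_l([*A,z],feed=.1)
s=get_state();print(s["time_s"],s["joints"],s["contact_force"])
close(40);s=get_state();print(s["gripper_width"],s["contact_force"],s["ft_torque"],s["grip_force"],s["time_s"])
c=capture("side");cv2.imwrite("pics/s1.png",cv2.resize(c["color"][130:250,200:380,::-1],None,fx=4,fy=4))
E
```

```text
0.55 [ 0.852  0.314 -0.204  0.    -1.052  1.265]
-0.85 [ 0.852  0.314 -0.204  0.    -1.052 -0.135]
3.69 [ 0.852  0.314 -0.204 -0.    -1.052 -1.877]
-2.6 [ 0.852  0.314 -0.204 -0.    -1.052 -1.877]
2.7333 [ 8.51995161e-01  3.13913052e-01 -2.03097142e-01  2.55808769e-04
 -1.05245977e+00  1.26482520e+00] [-0.43909926 -0.30158708  0.18013545]
0.013868146213005257 [-6.99602163  6.56083233  3.4188558 ] [ 1.94161255  2.21247863 -0.097862  ] 42.06691861152649 3.3833
```

View pics/s1.png

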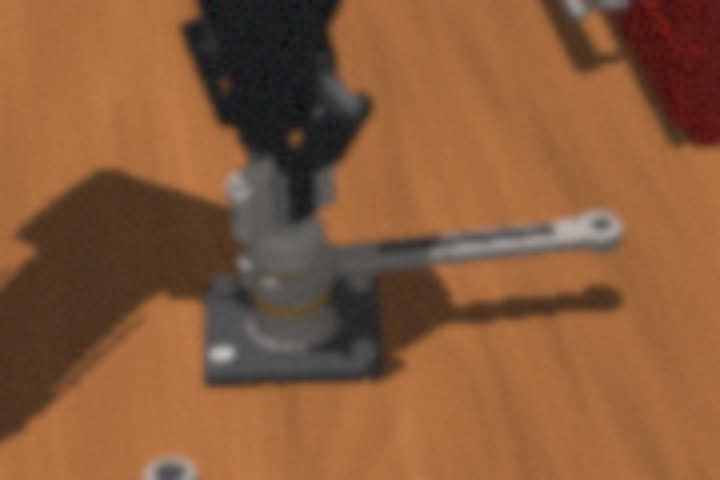

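Blade gripped (13.9 mm wide, fingers around it at about (290,190) in the crop). Turning now.

```bash
python3 - <<'E'
from h import *
q=np.array(inverse_kinematics([.4515,.2815,.256],[np.pi,0,.546]));q0=q[5]
for k in range(1,20):
    q[5]=q0-.08*k; move_joints(q); s=get_state()
    print(k,round(s["joints"][5]-q0,3),np.round(s["contact_force"],1),np.round(s["ft_torque"],2),round(s["time_s"],2))
    if abs(s["joint_efforts"][5])>1.3: break
print(s["joint_efforts"])
E
```

```text
1 -0.081 [-7.7  6.6  3.1] [ 1.99  2.3  -0.08] 3.68
2 -0.161 [-7.   7.   4.4] [ 2.06  2.41 -0.04] 3.93
3 -0.241 [-8.   6.8  3.3] [ 2.21  2.45 -0.07] 4.18
4 -0.321 [-8.4  7.4  3. ] [ 2.35  2.57 -0.05] 4.43
5 -0.401 [-9.3  9.1  3.4] [ 2.41  2.62 -0.16] 4.68
6 -0.481 [-7.6  8.6  3.9] [ 2.54  2.66 -0.09] 4.93
7 -0.561 [-8.1  9.3  3.9] [ 2.66  2.65 -0.17] 5.18
8 -0.641 [-9.1 10.   2.6] [ 2.77  2.7  -0.1 ] 5.43
9 -0.721 [-9.5 10.5  2.7] [ 2.83  2.71 -0.07] 5.68
10 -0.801 [-8.3 10.7  2.4] [ 3.    2.68 -0.09] 5.93
11 -0.881 [-8.2 10.3  2.8] [ 3.17  2.66 -0.1 ] 6.18
12 -0.961 [-8.2 11.2  1.8] [ 3.23  2.62 -0.06] 6.43
13 -1.041 [-6.9  9.6  2. ] [ 3.31  2.61 -0.05] 6.68
14 -1.121 [-7.7 11.7  1. ] [ 3.36  2.56 -0.08] 6.93
15 -1.201 [-6.7 11.4  1.8] [ 3.45  2.47 -0.11] 7.18
16 -1.281 [-6.9 12.6  0.9] [ 3.52  2.39 -0.04] 7.43
17 -1.361 [-6.9 12.1  0.1] [ 3.63  2.29 -0.17] 7.68
18 -1.438 [-6.5 10.9  0.6] [3.64 2.26 1.6 ] 7.93
[ -8.48439664 -38.89576435  18.54373276   7.06000954  -1.27946723
  -1.75061792]
```

Coupling hit its stop after about 1.4 rad (torque jump to 1.6 N m). Release, then push the spanner.

```bash
cat >> h.py <<'E'
A=np.array([.4515,.2815])
def pose(phi,off,z,r=.13):
    c,s=np.cos(phi),np.sin(phi)
    return [A[0]+c*r-s*off,A[1]+s*r+c*off,z],[np.pi,0,phi+np.pi/2]
E
python3 - <<'E'
from h import *
p0=-.014
open_gripper(); p=get_state()["tool_pos"]; move_l([p[0],p[1],.40],feed=.2)
close(40)
move_to(*pose(p0,.055,.35)); move_l(pose(p0,.055,.208)[0],feed=.15)
phi=p0
print(get_state()["contact_force"],get_state()["time_s"])
f0=get_state()["contact_force"]
off=.055
for k in range(0,26):
    off=max(.021,.055-.01*k)
    if off==.021: phi-=.06
    P,o=pose(phi,off,.208); move_l(P,o,feed=.06); s=get_state()
    t=np.array([-np.sin(phi),np.cos(phi),0]); F=(s["contact_force"]-f0)@t
    print(k,round(phi-p0,2),round(F,1),round(s["time_s"],2))
    if F>18: break
E
```

```text
[ 0.46482842 -0.42880075  0.51475887] 13.5333
0 0.0 0.0 13.78
1 0.0 0.2 14.1
2 0.0 0.7 14.42
3 0.0 0.7 14.73
4 -0.06 1.6 15.08
5 -0.12 1.6 15.37
6 -0.18 1.8 15.65
7 -0.24 1.4 15.93
8 -0.3 1.3 16.22
9 -0.36 1.0 16.5
10 -0.42 1.3 16.78
11 -0.48 1.1 17.07
12 -0.54 1.3 17.35
13 -0.6 1.5 17.63
14 -0.66 1.5 17.92
15 -0.72 1.8 18.2
16 -0.78 1.4 18.48
17 -0.84 11.1 18.77
18 -0.9 28.6 19.05
```

```bash
python3 - <<'E'
from h import *
import cv2
s=get_state();print(s["contact_force"],s["time_s"])
c=capture("side");a=cv2.resize(c["color"][90:250,200:400,::-1],None,fx=3,fy=3)
cv2.imwrite("pics/s2.png",a)
E
```

```text
[ 20.29386725  20.76100284 -18.00628677] 19.05
```

View pics/s2.png

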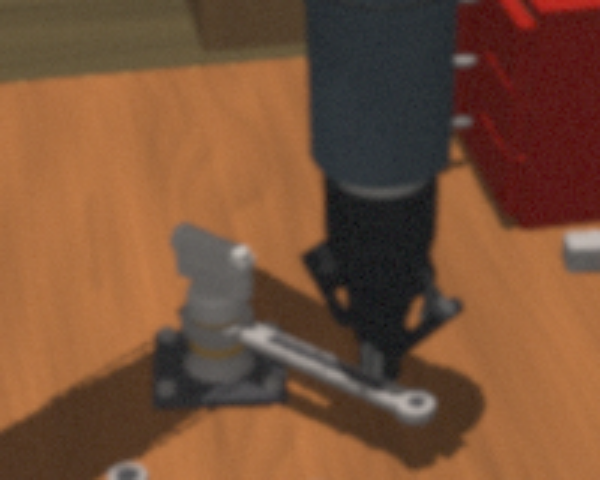

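The fingers are behind the handle and clear of everything else, and the handle has swung clockwise (eye at (415,402)). I'll back off, lift and check the angles.

```bash
python3 - <<'E'
from h import *
import cv2
phi=-.914
move_l(pose(phi,.06,.208)[0],feed=.1); move_l(pose(phi,.06,.35)[0],feed=.2)
move_joints([1.514,.255,.108,0,-1.424,-.285])
s=get_state();print(s["contact_force"],s["time_s"])
for n,(x,y) in {"top":(130,180),"side":(235,150)}.items():
    c=capture(n);cv2.imwrite(f"pics/f{n}.png",cv2.resize(c["color"][y:y+130,x:x+130,::-1],None,fx=4,fy=4,interpolation=cv2.INTER_CUBIC))
a=np.hstack([cv2.imread("pics/ftop.png"),cv2.imread("pics/fside.png")]);cv2.imwrite("pics/f.png",cv2.resize(a,(800,400)))
E
```

```text
[ 0.59279397 -0.73587413 -0.06250731] 22.3167
```

View pics/f.png

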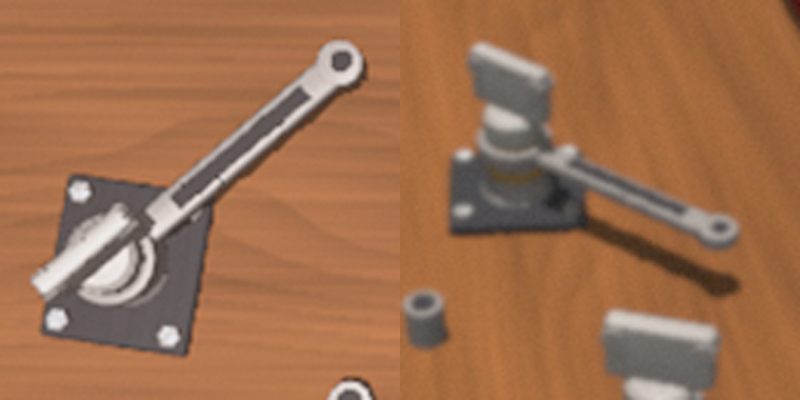

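```bash
python3 - <<'E'
from h import *
T=capture("top");S=capture("side");k=130/400
for e in (ray(T,(130+341*k,180+62*k),.054),ray(S,(235+319*k,150+228*k),.054)):
    d=e-A; print(e,np.hypot(*d),np.arctan2(d[1],d[0]))
p=[ray(T,(130+u*k,180+v*k),.12) for u,v in[(40,286),(124,212)]];d=p[1]-p[0];print(p,np.arctan2(d[1],d[0]))
E
```

```text
[0.56911511 0.14998325] 0.17643687530303478 -0.841140682347136
[0.569749   0.15063056] 0.17637923558576998 -0.8360152810291342
[array([0.43133312, 0.30329947]), array([0.47254122, 0.25903762])] -0.8211120195624956
```

Travel is about 0.825 rad, which fits a stop only if the spanner started at about 0.27. I'll push once more at a different height and radius to confirm it is the real stop.

```bash
python3 - <<'E'
from h import *
phi=-.84
move_to(*pose(phi,.05,.33,.14)); move_l(pose(phi,.05,.214,.14)[0],feed=.2)
f0=get_state()["contact_force"]
for off in (.03,.023,.02,.017,.014,.011,.008):
    move_l(pose(phi,off,.214,.14)[0],feed=.06); s=get_state()
    F=s["contact_force"]-f0
    print(off,np.round(F,1),round(s["time_s"],2))
    if np.linalg.norm(F)>45: break
move_l(pose(phi,.055,.214,.14)[0],feed=.15); move_l(pose(phi,.055,.33,.14)[0],feed=.2)
move_joints([1.514,.255,.108,0,-1.424,-.285])
import cv2
c=capture("top");cv2.imwrite("pics/g.png",cv2.resize(c["color"][180:310,130:260,::-1],(400,400),interpolation=cv2.INTER_CUBIC)); print(get_state()["time_s"])
E
```

```text
0.03 [ 0.2  0.3 -0.2] 25.57
0.023 [0.1 0.8 1.2] 25.84
0.02 [ 5.8  5.5 -4.1] 26.09
0.017 [12.   8.8 -9.3] 26.34
0.014 [ 18.1  13.6 -14.6] 26.59
0.011 [ 22.7  17.7 -19.4] 26.84
0.008 [ 28.3  22.1 -23.9] 27.09
30.1917
```

View pics/g.png

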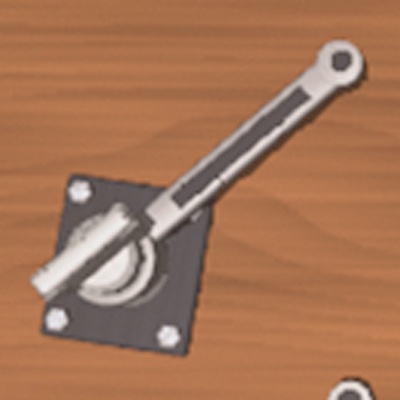

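The eye is still at (341,62), unmoved under about 36 N of side push, so this is the firm stop. The blade is at its stop too, and the arm is clear.

```bash
python3 -c "
from cell import *
print(finish_job())"
```

```text
the job is handed in; nothing more can be done
None
```

I turned the winged coupling clockwise to its stop, then swung the spanner to its stop. I left both there with the arm clear and handed the job in after about 30 s; the hand-in call returned no verdict.

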